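# Clamp a silk painting on the copy easel and photograph it

### The job

The little silk painting stands on the copy easel, ready to be photographed for the record. Thread the red top holder onto the easel's mast with its jaw square over the top of the painting's frame and slide it down past the sprung ball until it clicks home on the stop collar; then wind the film camera on with a full stroke of its advance lever to the stop, let the lever spring back, and press the shutter release to take the picture. Leave the painting standing where it is on its ledge and do not shift the jar, mug, tin or palette.

Things in the scene. Friction and masses are not known exactly. Their poses are not given: they have to be found in the camera images.
- easel: Fixed wooden table easel, base 170 x 240 mm, with an upright round aluminium mast 20 mm in diameter, 252 mm high, the last 6 mm tapered to 12 mm. Origin on the mast axis at table level; z up, -x is the front (painting and camera side), y along the ledge. The ledge is 45 mm above the table with a 10 mm lip; a back rest in front of the mast ends 149 mm above the table.
- seat (a point): Centre of the top face of the dark stop collar (38 mm diameter) on the mast axis, 186 mm above the table; same axes as the easel. The holder's underside comes to rest here.
- mast_top (a point): Centre of the mast's top end, 252 mm above the table, 66 mm above the seat.
- detent (a joint): Steel ball (14 mm diameter) sprung out of the mast on the easel's -y side, centre 50 mm above the seat. 0 = out, 3.5 mm proud of the mast; up to 0.0042 m pressed in; spring 5 N out, 11 N in. Pushing the holder down over it takes about 8 to 12 N, which drops as the ball snaps out again above the holder's top.
- holder: Loose red top holder, 0.14 kg, upright on the table: a square sleeve 40 x 40 mm, 44 mm high, with a vertical 22 mm through-bore, its lower mouth coned to 29 mm. Origin on the bore axis at the underside, z up. A jaw arm 30 mm wide (underside 13 mm up) reaches to -x and ends in a lip 50 mm wide, 51 to 56 mm from the axis. Grip the plain faces y = +-20 mm. Home, its axes are parallel to the easel's.
- painting: Loose framed silk painting with pink blossoms, 180 mm wide (y), 150 mm high, 18 mm thick (x), 0.22 kg, standing on the easel's ledge. Origin at the centre of its underside, which is 34 mm in front of the mast axis; its top is 195 mm above the table, that is 9 mm above the seat, and its back 25 mm in front of the mast axis.
- camera: Fixed film camera on a round table stand, facing the painting. Body 156 mm wide (y), 58 mm deep (x), its flat top 172 mm above the table. Origin under the body's centre at table level; z up, -x towards the lens and the easel, +x is the camera's rear, +y its right-hand end.
- wind_lever (a joint): Film advance lever on the camera's top, hinged about a vertical axis; rad, 0 = at rest, 1.8 = at its stop, growing counter-clockwise from above. At rest it points from the pivot to the rear (+x), turned 0.35 rad towards -y; at the stop to the right-hand end (+y). A spring returns it in about a second: 0.05 N m at rest, 0.14 N m at the stop (1 to 3 N at the thumb piece).
- lever_pivot (a point): On the lever's hinge axis, on the camera's flat top (172 mm above the table); same axes as the camera. The lever hub is 11 mm in radius and 9 mm high.
- lever_thumb (a point): Centre of the top of the lever's black upright thumb piece, 44 mm from the pivot, 19 mm above the camera's flat top. The thumb piece is 18 mm long (along the lever), 7 mm thick and stands from 3 to 19 mm above the camera's top level; at rest it overhangs the camera's rear edge.
- shutter (a joint): Shutter release button, value in m: 0 = up, 0.005 = fully pressed; it springs back. Fully down takes about 4.5 N.
- shutter_top (a point): Centre of the top of the red shutter button, 15 mm diameter, 9 mm above the camera's flat top when up, 6 mm above the steel collar (22 mm diameter) round it; pressed straight down. It is 16 mm towards the lens and 36 mm towards -y from the lever pivot.
- jar: Dye jar with blue label, 68 mm diameter, 95 mm high; bystander. Origin at the centre of its underside.
- mug: White mug, 76 mm diameter, 85 mm high; bystander. Origin at the centre of its underside.
- tin: Low round pot with aluminium lid, 69 mm diameter, 38 mm high; bystander. Origin at the centre of its underside.
- palette: White round palette with dye wells, 156 mm diameter, 9 mm high; bystander. Origin at the centre of its underside.
- jaw (a point): Middle of the lower edge of the holder's jaw lip, 53.5 mm from the bore axis towards the holder's -x, level with its underside. Home, it hangs in front of the painting's frame, 53.5 mm in front of the mast axis.
Not all that is in view belongs to the job. What is shaped like the camera but purple or turquoise is not meant.

How it is judged:
By the outcome, as a careful person would: the job done as asked, in the order asked, and still so for the second after the job is handed in, with the robot touching nothing.
It also fails if it takes over 58 s, if anything falls off the work surface, if the arm or the gripper's body presses on something with over 40 N, if the wrist force passes 120 N, or if a joint passes its speed limit or range.

### The arm

A 6-joint arm with a two-finger parallel gripper is mounted at the origin on the work surface. World frame = base frame: x ahead of the robot, y to its left, z up, the work surface at z = 0. Lengths are in m, angles in rad, forces in N, time in s.
With the tool pointing down it reaches from about 0.4 to 0.825 m from the base axis. Payload 7 kg.
Tool frame: the origin (TCP) lies midway between the tips of the shut fingers; the grasp point (between the pads) lies 19 mm behind it; z points along the fingers, y is the line along which they close (so a half turn about z gives the same grasp; the last joint's range is limited). The gripper opens to 88 mm and grips with 3 to 60 N. Pads are 19 mm wide; open, the fingers measure 130 mm over their backs; the gripper's body (78 mm by 193 mm) begins 47 mm behind the grasp point.
Start: joints at [1.498, 0.359, 0.012, 0, -1.224, -0.288], TCP at [0.238, 0.632, 0.227] pointing down, gripper open.
Joint ranges: [-3.07, 3.07], [-1.43, 2.12], [-1.02, 1.25], [-3.03, 1.67], [-3.05, -0], [-3.03, 3.03]. Speed limits (rad/s): [2.39, 2.39, 3.01, 3.14, 3.14, 3.14].

### API

Orientations are given as [roll, pitch, yaw] about the fixed x, y, z axes, in that order (R = Rz(yaw) Ry(pitch) Rx(roll)).
In Python, from bench import bot gives the robot as it stands. Calls block until the motion is done:
- bot.move_to(position, orientation): joint-space move of the TCP to a pose.
- bot.move_l(position, rotation=None, max_speed=0.15, contact_N=None): straight line of the TCP; rotation=None keeps the orientation; max_speed is the mean speed in m/s. With contact_N (N) it stops when the force on the tool has changed by that much, and returns True; else False.
- bot.move_j(angles): joint-space move.
- bot.set_gripper(opening, grip_force=None): opening from 0.0 (shut) to 1.0 (fully open); grip_force is the grip in N (None keeps the last); returns when the fingers have stopped.
- bot.sleep(seconds).
- bot.solve_ik(position, orientation): joint angles nearest the present ones, or None.
- bot.observe(): the state.
- bot.snapshot(name): name is "scene" or "top" or "wrist"; returns (picture, depth): 420x560x3 uint8, red, green, blue; 420x560 float32, m along the optical axis (not along the pixel's ray), 0 where there is no reading.
- bot.calibration(name): a dict with "fx", "fy", "cx", "cy" (pixels), "R" (3x3) and "t" (3): a world point X has camera coordinates R X + t; the wrist camera has in their place "tool_from_camera" (4x4, takes a point from camera to tool coordinates, whose origin is the TCP and whose axes are the flange's). Camera axes: x right, y down, z forward; pixel columns grow to the right and rows downward; lengths in m; the calibration is good to about 2 mm. A picture is of the moment at which its call begins: read the wrist's pose just before it. calibration takes no time and is no camera call.
A pose or a line that the arm cannot do raises bot.MotionError and nothing moves.
- bot.sign_off(): hands the job in; it is judged then, once.
The state is a dict: "t": time; "joint_positions": joint angles; "qd": joint speeds; "joint_torque": joint torques, N m; "eef_pos": TCP position; "ee_rot": TCP orientation; "contact_force": force on the tool from outside, world axes, zero at the start; "wrist_torque": the same for the moment, N m; "grip_width": opening from 0.0 (shut) to 1.0 (fully open); "grip_force": force on a finger pad.
Only numpy, scipy, OpenCV 4.12 (cv2) and the standard library are available. Lean on these libraries where they do the work, as an engineer would, in place of code of your own. Each camera call takes 0.05 s, during which the arm holds its last target. There are 200 camera calls.

## Working session

There is one attempt and no reset: what is moved stays moved. The work goes in short steps, each a Python script; the robot and the scene stay as the last script left them, time stands still between calls to the robot, and variables do not carry over. Pictures are saved under pics/ and viewed, at most 10 in all, crops included, and the job is handed in when it is done.

```bash
ls; mkdir -p pics; cat > h.py <<'E'
import numpy as np, cv2
from scipy.spatial.transform import Rotation as Ro
from bench import bot
def cloud(name):
    o=bot.observe(); im,d=bot.snapshot(name); c=bot.calibration(name)
    v,u=np.mgrid[:420,:560]; P=np.stack([(u-c["cx"])/c["fx"]*d,(v-c["cy"])/c["fy"]*d,d],-1)
    if name=="wrist":
        T=np.array(c["tool_from_camera"]); P=P@T[:3,:3].T+T[:3,3]
        P=P@Ro.from_euler("xyz",o["ee_rot"]).as_matrix().T+np.array(o["eef_pos"])
    else: P=(P-np.array(c["t"]))@np.array(c["R"])
    P[d==0]=np.nan
    return im,P
def save(n,im): cv2.imwrite("pics/"+n,im[:,:,::-1])
E
python3 - <<'E'
from h import *
o=bot.observe();print(o)
for n in("scene","top"):
    im,P=cloud(n);save(n+"1.png",im);np.savez(n+"1.npz",im=im,P=P)
    c=bot.calibration(n);print(n,-np.array(c["R"]).T@np.array(c["t"]),c["fx"])
print(bot.calibration("wrist"))
E
```

```text
pics
{'t': 0.0, 'joint_positions': array([ 1.49808482e+00,  3.59379602e-01,  1.10576399e-02, -3.20831106e-04,
       -1.22407941e+00, -2.88141651e-01]), 'qd': array([ 0.00084687,  0.00164713,  0.00076812, -0.00104539,  0.00049627,
        0.00170403]), 'joint_torque': array([ 9.36799697e-04, -5.82712841e+01,  2.93050790e+01,  6.99706122e+00,
        7.13090019e-03, -1.48838835e-04]), 'eef_pos': array([0.23816129, 0.63107608, 0.22563214]), 'ee_rot': array([ 3.13996807e+00, -1.66979945e-04, -3.60962291e-01]), 'contact_force': array([-0.975641  ,  0.29536887,  1.80616573]), 'wrist_torque': array([ 0.00512645,  0.03789787, -0.02384268]), 'grip_force': 0.0, 'grip_width': 0.9996312577871008}
scene [0.92454444 0.79138765 1.04788112] 508.3891015121909
top [0.25658503 0.09179039 1.54031158] 526.7759324155501
{'fx': 292.1936684622931, 'fy': 292.1936684622931, 'cx': 282.37508811680124, 'cy': 210.66797885744668, 'tool_from_camera': array([[-6.76731786e-04, -9.63953819e-01, -2.66068743e-01,
         7.18147664e-02],
       [ 9.99999771e-01, -6.51693268e-04, -1.82394277e-04,
         3.78613415e-04],
       [ 2.42445114e-06, -2.66068806e-01,  9.63954040e-01,
        -1.57834284e-01],
       [ 0.00000000e+00,  0.00000000e+00,  0.00000000e+00,
         1.00000000e+00]])}
```

View pics/scene1.png

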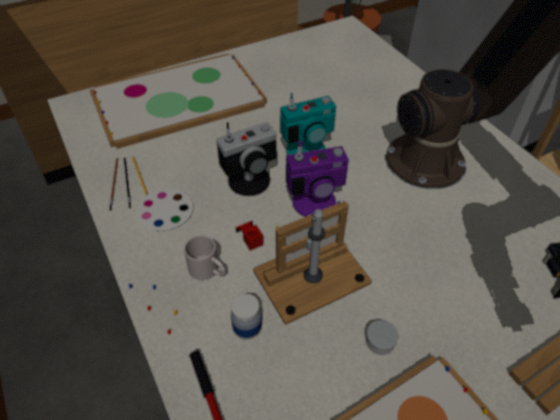

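View pics/top1.png

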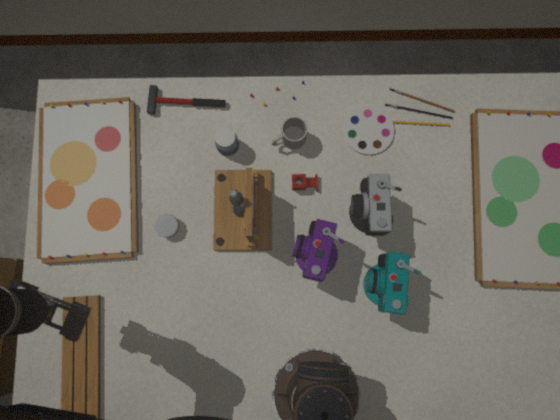

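The top view shows the silver camera at about (375,203), the holder at (303,183) and the mast at (237,198). The mug is at (293,132), the jar at (227,142), and the decoys (purple and turquoise) at (318,250) and (390,283). Next I'll get coarse poses from the depth data.

```bash
python3 - <<'E'
from h import *
D=np.load("top1.npz");im=D["im"].astype(int);P=D["P"]
def reg(c0,c1,r0,r1,m):
    s=np.zeros(m.shape,bool);s[r0:r1,c0:c1]=1;s&=m;q=P[s];return q
z=P[...,2]
for n,(a) in {"mast":(225,250,185,220,z>.225),"collar":(225,250,185,220,(z>.18)&(z<.2)),"paint":(240,272,165,255,(z>.185)&(z<.205)),
 "camtop":(345,405,165,245,(z>.15)&(z<.19)),"camhi":(345,405,165,245,(z>.176)),"mug":(275,310,118,148,z>.07),"jar":(213,242,125,158,z>.08),"purple":(300,345,215,280,z>.15)}.items():
    q=reg(*a)
    if len(q)==0: print(n,0);continue
    r=cv2.minAreaRect(q[:,:2].astype(np.float32)*1000);print(n,len(q),q.mean(0).round(4),q.min(0).round(3),q.max(0).round(3),np.round(r[0],1),np.round(r[1],1),round(r[2],1))
R,G,B=im[...,0],im[...,1],im[...,2]
m=(R>90)&(G<60)&(B<60)
for n,b in {"holder":(285,325,170,195),"shutter":(345,405,165,245)}.items():
    q=reg(*b,m);print(n,len(q));print(np.c_[q].round(3)[::max(1,len(q)//14)])
q=reg(285,325,170,195,m&(z>.03));r=cv2.minAreaRect(q[:,:2].astype(np.float32)*1000);print(q.mean(0),r)
b=im[160:250,340:420].astype(np.uint8);b2=im[165:205,280:330].astype(np.uint8)
o=np.hstack([cv2.resize(b,None,fx=5,fy=5)[:450],cv2.resize(b2,(400,320),interpolation=2)[:320] if 0 else np.vstack([cv2.resize(b2,(400,320)),np.zeros((130,400,3),np.uint8)])]);save("z1.png",o)
E
```

```text
mast 66 [0.5204 0.2071 0.2461] [0.512 0.198 0.226] [0.533 0.216 0.259] [522.2 207.3] [20.4 17.7] 3.6
collar 226 [0.5125 0.1889 0.1912] [0.465 0.174 0.18 ] [0.556 0.227 0.2  ] [510.3 200.1] [91.6 53. ] 0.1
paint 518 [0.511  0.1743 0.1941] [0.422 0.156 0.185] [0.602 0.198 0.202] [511.8 177. ] [180.   42.1] 0.0
camtop 1400 [ 0.509  -0.1686  0.1711] [ 0.433 -0.223  0.15 ] [ 0.589 -0.105  0.19 ] [ 513.6 -161.6] [107.8 160.5] 76.3
camhi 262 [ 0.5186 -0.1789  0.1805] [ 0.438 -0.223  0.176] [ 0.583 -0.146  0.195] [ 511.  -186.1] [145.   76.9] 2.1
mug 194 [0.7395 0.0551 0.08  ] [0.706 0.013 0.07 ] [0.78  0.106 0.096] [744.3  56.5] [87.9 74.4] 80.2
jar 348 [0.718  0.2489 0.0942] [0.689 0.22  0.08 ] [0.752 0.278 0.106] [719.  249.3] [59.3 58.8] 31.8
purple 1403 [ 0.3875 -0.0098  0.1719] [ 0.311 -0.07   0.15 ] [0.468 0.042 0.196] [390.6  -4.9] [101.5 159.8] 61.2
holder 192
[[ 0.617  0.055  0.045]
 [ 0.613  0.052  0.047]
 [ 0.612  0.052  0.04 ]
 [ 0.608  0.023  0.043]
 [ 0.605  0.026  0.043]
 [ 0.602  0.023  0.045]
 [ 0.598  0.02   0.049]
 [ 0.597  0.026  0.039]
 [ 0.593  0.049  0.044]
 [ 0.598 -0.016  0.019]
 [ 0.596  0.001  0.018]
 [ 0.588  0.038  0.04 ]
 [ 0.591 -0.013  0.024]
 [ 0.584  0.023  0.045]
 [ 0.581  0.041  0.047]]
shutter 18
[[ 0.529 -0.157  0.178]
 [ 0.528 -0.159  0.18 ]
 [ 0.526 -0.154  0.178]
 [ 0.524 -0.155  0.187]
 [ 0.525 -0.158  0.185]
 [ 0.524 -0.161  0.186]
 [ 0.522 -0.153  0.182]
 [ 0.523 -0.156  0.181]
 [ 0.523 -0.159  0.178]
 [ 0.523 -0.161  0.181]
 [ 0.523 -0.164  0.18 ]
 [ 0.521 -0.155  0.175]
 [ 0.52  -0.156  0.179]
 [ 0.52  -0.158  0.182]
 [ 0.521 -0.162  0.176]
 [ 0.521 -0.165  0.176]
 [ 0.517 -0.158  0.184]
 [ 0.517 -0.161  0.182]]
[0.59857215 0.03692963 0.04339665] ((599.2223510742188, 36.025146484375), (38.03622817993164, 38.01258087158203), 89.25843048095703)
```

View pics/z1.png

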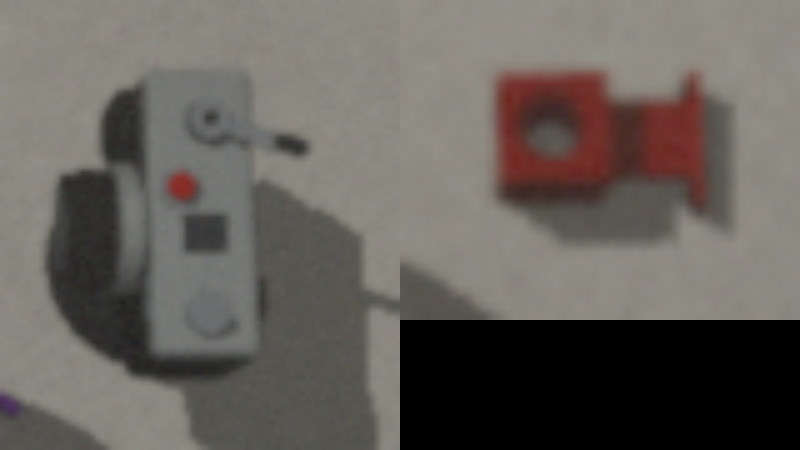

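The crops show the following:
- **Camera:** lever hub at (210,120), thumb piece at (290,145) towards -y world, and red button at (183,186). The camera's +x is about world -y.
- **Holder:** jaw points to world -y, so its yaw is about +90°, already matching the easel.

Now close looks with the wrist camera.

```bash
python3 - <<'E'
from h import *
for p in[(.522,.207,.36),(.522,.207,.2),(.599,.036,.16),(.599,.036,.03),(.53,-.18,.3),(.56,-.2,.18)]:
  for y in(np.pi/2,-np.pi/2,0,np.pi):
    q=bot.solve_ik(p,[np.pi,0,y]);print(p,round(y,2),None if q is None else np.round(q,2))
bot.move_to([.522,.207,.36],[np.pi,0,np.pi/2]) if bot.solve_ik([.522,.207,.36],[np.pi,0,np.pi/2]) is not None else bot.move_to([.522,.207,.36],[np.pi,0,-np.pi/2])
im,P=cloud("wrist");np.savez("w_mast.npz",im=im,P=P);save("w_mast.png",im);o=bot.observe();print(o["t"],o["eef_pos"],o["ee_rot"])
yw=o["ee_rot"][2]
bot.move_to([.599,.036,.16],[np.pi,0,yw])
im2,P2=cloud("wrist");np.savez("w_hold.npz",im=im2,P=P2);save("w_hold.png",im2);o=bot.observe();print(o["t"],o["eef_pos"],o["ee_rot"])
save("w12.png",cv2.resize(np.hstack([im,im2]),(800,300)))
E
```

```text
(0.522, 0.207, 0.36) 1.57 [ 0.73  0.11 -0.01  0.   -1.44  2.42]
(0.522, 0.207, 0.36) -1.57 [ 0.73  0.11 -0.01  0.   -1.44 -0.73]
(0.522, 0.207, 0.36) 0 [ 0.73  0.11 -0.01  0.   -1.44  0.84]
(0.522, 0.207, 0.36) 3.14 [ 0.73  0.11 -0.01 -0.   -1.44 -2.3 ]
(0.522, 0.207, 0.2) 1.57 [ 0.73  0.19 -0.28  0.   -1.1   2.42]
(0.522, 0.207, 0.2) -1.57 [ 0.73  0.19 -0.28  0.   -1.1  -0.73]
(0.522, 0.207, 0.2) 0 [ 0.73  0.19 -0.28  0.   -1.1   0.84]
(0.522, 0.207, 0.2) 3.14 [ 0.73  0.19 -0.28 -0.   -1.1  -2.3 ]
(0.599, 0.036, 0.16) 1.57 [ 0.39  0.29 -0.25  0.   -1.03  2.76]
(0.599, 0.036, 0.16) -1.57 [ 0.39  0.29 -0.25  0.   -1.03 -0.39]
(0.599, 0.036, 0.16) 0 [ 0.39  0.29 -0.25  0.   -1.03  1.19]
(0.599, 0.036, 0.16) 3.14 [ 0.39  0.29 -0.25 -0.   -1.03 -1.96]
(0.599, 0.036, 0.03) 1.57 [ 0.39  0.43 -0.39  0.   -0.76  2.76]
(0.599, 0.036, 0.03) -1.57 [ 0.39  0.43 -0.39  0.   -0.76 -0.39]
(0.599, 0.036, 0.03) 0 [ 0.39  0.43 -0.39  0.   -0.76  1.19]
(0.599, 0.036, 0.03) 3.14 [ 0.39  0.43 -0.39 -0.   -0.76 -1.96]
(0.53, -0.18, 0.3) 1.57 None
(0.53, -0.18, 0.3) -1.57 [ 0.02  0.13 -0.13  0.   -1.31 -0.02]
(0.53, -0.18, 0.3) 0 [ 0.02  0.13 -0.13  0.   -1.31  1.55]
(0.53, -0.18, 0.3) 3.14 [ 0.02  0.13 -0.13 -0.   -1.31 -1.59]
(0.56, -0.2, 0.18) 1.57 None
(0.56, -0.2, 0.18) -1.57 [-0.01  0.26 -0.24  0.   -1.07  0.01]
(0.56, -0.2, 0.18) 0 [-0.01  0.26 -0.24  0.   -1.07  1.59]
(0.56, -0.2, 0.18) 3.14 [-0.01  0.26 -0.24 -0.   -1.07 -1.56]
2.45 [0.52187428 0.2073904  0.35971937] [-3.14119532e+00  2.23205877e-04  1.57095860e+00]
3.5667 [0.59990271 0.03715412 0.16153903] [ 3.13905533e+00 -7.34683006e-04  1.57209005e+00]
```

View pics/w12.png

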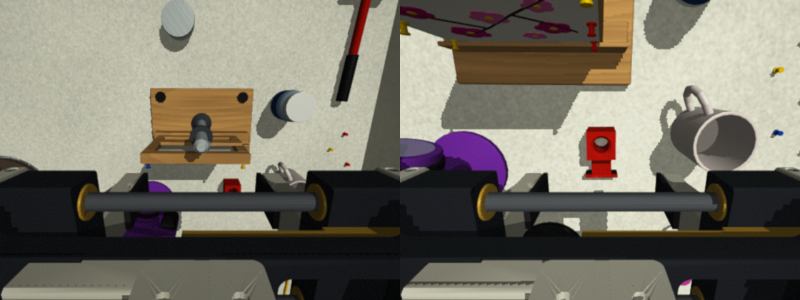

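The left frame shows the mast top at about (203,140) in front of the painting. The right frame shows the holder at about (600,150) between the fingers, with the mug clear to the right. Next I'll measure both.

```bash
python3 - <<'E'
from h import *
def sh(n,q):
    r=cv2.minAreaRect(q[:,:2].astype(np.float32)*1000);print(n,len(q),q.mean(0).round(4),q.min(0).round(4),q.max(0).round(4),np.round(r[0],1),np.round(r[1],1),round(r[2],2))
D=np.load("w_mast.npz");P=D["P"];z=P[...,2]
near=np.hypot(P[...,0]-.522,P[...,1]-.207)<.03
sh("masttop",P[near&(z>.249)&(z<.27)])
sh("mast",P[near&(z>.20)&(z<.246)])
sh("collar",P[near&(z>.18)&(z<.19)&(P[...,1]>.18)])
from scipy.optimize import least_squares
q=P[near&(z>.205)&(z<.243)]; 
f=least_squares(lambda p:np.hypot(q[:,0]-p[0],q[:,1]-p[1])-.010,[.52,.207],loss="soft_l1",f_scale=.001);print("mast axis fit",f.x,np.abs(f.fun).mean())
k=(np.abs(P[...,0]-.52)<.12)&(P[...,1]>.14)&(P[...,1]<.192)&(z>.19)&(z<.2)
sh("painttop",P[k]);q=P[k];print("slope",np.polyfit(q[:,0],q[:,1],1))
D=np.load("w_hold.npz");P=D["P"];im=D["im"].astype(int);z=P[...,2]
red=(im[...,0]>90)&(im[...,1]<70)&(im[...,2]<70)&(np.hypot(P[...,0]-.6,P[...,1]-.02)<.09)
sh("htop",P[red&(z>.041)]);
q=P[red&(z>.041)];print("med z",np.median(q[:,2]),np.percentile(q,[3,97],axis=0).round(4))
l=red&(z>.02)&(z<.037);sh("arm",P[red&(z<.037)])
q=P[red&(P[...,1]<-.008)];sh("lip",q)
E
```

```text
masttop 200 [0.5208 0.2103 0.2512] [0.513  0.2021 0.249 ] [0.5282 0.2178 0.2532] [521.  209.7] [15.1 15.3] 15.87
mast 213 [0.5227 0.2159 0.2295] [0.511  0.2001 0.2001] [0.5334 0.2198 0.2459] [522.2 209.9] [22.4 19.8] 0.2
collar 467 [0.5207 0.2131 0.1856] [0.5025 0.1841 0.1803] [0.5417 0.2286 0.1896] [522.4 206.4] [44.4 39.2] 89.3
mast axis fit [0.52143703 0.2095891 ] 0.0004695122015138914
painttop 2401 [0.5121 0.1765 0.1945] [0.4212 0.1664 0.19  ] [0.6013 0.1858 0.1971] [511.3 175.8] [ 18.7 180. ] 89.56
slope [-0.00778371  0.18044912]
htop 1142 [0.5982 0.0394 0.0453] [0.5527 0.0188 0.041 ] [0.6617 0.0712 0.252 ] [606.8  44.1] [ 51.6 109. ] 88.62
med z 0.043564897659184344 [[0.5799 0.02   0.0416]
 [0.6171 0.0584 0.0451]]
arm 992 [0.5984 0.0102 0.021 ] [ 0.5728 -0.0258 -0.0013] [0.6229 0.0589 0.0367] [600.2  17.4] [84.8 49.4] 86.38
lip 298 [ 0.5988 -0.0133  0.0202] [ 5.728e-01 -2.580e-02 -5.000e-04] [ 0.6229 -0.008   0.023 ] [598. -16.] [17.7 49.4] 86.38
```

```bash
python3 - <<'E'
from h import *
R=[np.pi,0,np.pi/2]
bot.move_l([.5985,.0392,.06],R); bot.move_l([.5985,.0392,.016],R,.08)
o=bot.observe();print(o["eef_pos"],o["ee_rot"])
bot.set_gripper(0,55); o=bot.observe();print(o["grip_width"]*88,o["grip_force"],o["contact_force"])
bot.move_l([.5985,.0392,.30],R,.2)
bot.move_l([.5213,.2098,.30],R,.2);bot.sleep(.3)
o=bot.observe();print(o["t"],o["eef_pos"],o["ee_rot"],o["grip_width"]*88,o["contact_force"])
im,P=cloud("wrist");np.savez("w_held.npz",im=im,P=P);save("w_held.png",im)
im,P=cloud("scene");np.savez("s_held.npz",im=im,P=P);save("both.png",np.hstack([cv2.resize(im[170:320,230:400],(400,353)),cv2.resize(np.load("w_held.npz")["im"],(400,300),)if 0 else cv2.resize(np.load("w_held.npz")["im"],(400,353))]))
E
```

```text
[0.59873535 0.03920306 0.01612057] [3.14147570e+00 1.26470039e-04 1.57092373e+00]
39.92822217941888 54.946609139442444 [-0.84347468  0.68025834 -0.34030925]
8.8583 [0.52157134 0.20918711 0.29996622] [-3.14155100e+00  1.10730124e-04  1.56978760e+00] 40.02687446920704 [ 0.79486378  0.22570044 -1.50959063]
```

View pics/both.png

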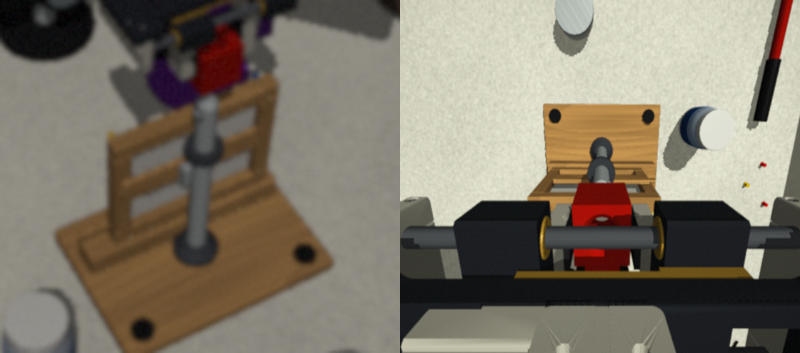

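The holder is square in the grip, 40 mm wide as it should be, and sits over the mast at about (600,215) in the wrist view. I'll lower it in monitored steps.

```bash
python3 - <<'E'
from h import *
R=[np.pi,0,np.pi/2]
for z in(.275,.266,.262,.256,.250,.244,.236,.226,.216,.209,.2045):
    c=bot.move_l([.5213,.2098,z],R,.05,contact_N=25);o=bot.observe()
    print(z,c,round(o["t"],2),o["eef_pos"].round(4),o["contact_force"].round(1),o["wrist_torque"].round(2),round(o["grip_width"]*88,2))
    if c:break
E
```

```text
0.275 False 9.61 [0.5214 0.2098 0.275 ] [ 0.3  0.8 -2.2] [-0.02 -0.16  0.04] 39.6
0.266 False 9.94 [0.5211 0.2097 0.2656] [ 0.3 -0.3 -1.9] [-0.06 -0.17 -0.03] 39.72
0.262 False 10.19 [0.5212 0.2097 0.2617] [-0.7  0.2 -1.5] [-0.06 -0.18 -0.  ] 39.67
0.256 False 10.46 [0.5211 0.2097 0.2555] [-0.1 -0.2 -2.1] [-0.06 -0.14 -0.  ] 40.16
0.25 False 10.72 [0.5216 0.2098 0.2498] [ 1.4  1.3 -2. ] [-0.04 -0.63 -0.06] 39.74
0.244 False 10.99 [0.5218 0.21   0.2438] [ 4.5  0.5 -4.4] [ 0.21 -2.04  0.01] 39.84
0.236 False 11.3 [0.5217 0.2099 0.2358] [ 5.5  0.3 -4. ] [ 0.16 -2.15 -0.04] 40.04
0.226 False 11.65 [0.5217 0.2098 0.2256] [ 5.9  1.1 -3.3] [ 0.13 -2.33 -0.05] 40.14
0.216 False 12.0 [0.5215 0.2098 0.2154] [ 6.9  0.8 -4.5] [ 0.04 -2.42  0.01] 39.56
0.209 False 12.29 [0.5212 0.2097 0.2081] [ 7.5 -0.3 -4.4] [ 0.06 -2.46  0.03] 39.58
0.2045 False 12.54 [0.5202 0.2094 0.2034] [ 0.4  0.6 -3.7] [ 0.25 -0.48  0.02] 39.81
```

```bash
python3 - <<'E'
from h import *
R=[np.pi,0,np.pi/2]
c=bot.move_l([.5213,.2098,.198],R,.02,contact_N=14);o=bot.observe()
print(c,round(o["t"],2),o["eef_pos"].round(4),o["contact_force"].round(1),o["wrist_torque"].round(2))
bot.sleep(.2)
bot.set_gripper(.75,10)
bot.move_l([.5213,.2098,.33],R,.2)
o=bot.observe();print(o["t"],o["eef_pos"])
im,P=cloud("wrist");np.savez("w_home.npz",im=im,P=P);z=P[...,2];i=im.astype(int)
im2,P2=cloud("scene");save("home.png",np.hstack([cv2.resize(im[:300,130:430],(400,400)),cv2.resize(im2[190:300,250:360],(400,400))]))
red=(i[...,0]>90)&(i[...,1]<70)&(i[...,2]<70)&(np.hypot(P[...,0]-.52,P[...,1]-.19)<.09)&(z>.17)
q=P[red];print(len(q),np.percentile(q[:,2],[2,50,98]))
t=P[red&(z>.222)];print("top",np.median(t[:,2]),np.percentile(t,[2,98],axis=0).round(4))
l=P[red&(P[...,1]<.165)];print("lip",l.min(0).round(4),l.max(0).round(4)) if len(l) else 0
E
```

```text
True 12.8 [0.5209 0.2095 0.202 ] [-0.5 -0.5  5.2] [-0.04  0.33  0.07]
14.4667 [0.52068615 0.20961108 0.32869641]
2382 [0.1869735  0.22839946 0.42209791]
top 0.22965466918124933 [[0.5013 0.1893 0.224 ]
 [0.5737 0.2326 0.4224]]
lip [0.4972 0.1524 0.1868] [0.588  0.1649 0.2084]
```

View pics/home.png

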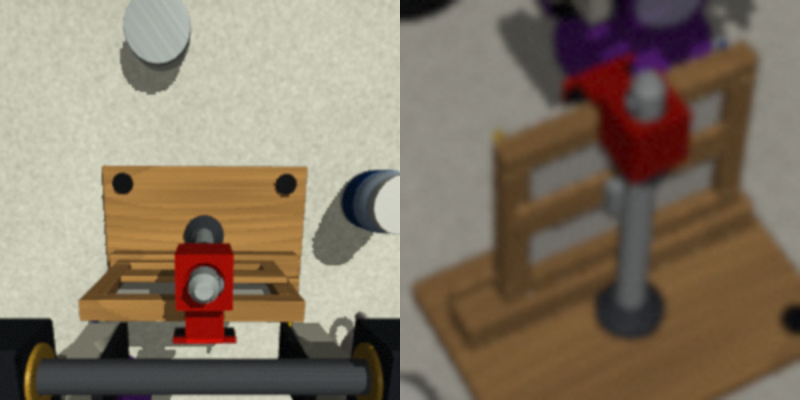

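The holder is home: its top is at 0.2297 against an expected 0.230, and the jaw sits in front of the frame. The painting stands undisturbed. Next I'll take a close look at the camera top.

```bash
python3 - <<'E'
from h import *
bot.move_to([.53,-.17,.30],[np.pi,0,-np.pi*200/180]);bot.sleep(.2)
im,P=cloud("wrist");np.savez("w_cam.npz",im=im,P=P);save("w_cam.png",im);o=bot.observe();print(o["t"],o["eef_pos"],o["joint_positions"].round(2))
z=P[...,2];i=im.astype(int)
k=(np.hypot(P[...,0]-.51,P[...,1]+.18)<.1)
top=k&(abs(z-.172)<.004);q=P[top];r=cv2.minAreaRect(q[:,:2].astype(np.float32)*1000);print("top",len(q),np.median(q[:,2]),r)
red=(i[...,0]>90)&(i[...,1]<70)&(i[...,2]<70)&k&(z>.16);q=P[red];print("btn",len(q),q.mean(0),q.min(0),q.max(0),np.median(q[:,2]))
E
```

```text
18.4417 [ 0.52999314 -0.1699582   0.29998775] [ 0.04  0.12 -0.13 -0.   -1.31 -1.96]
top 7171 0.17165263998331784 ((508.6136779785156, -170.00111389160156), (56.717586517333984, 152.78822326660156), 89.3641128540039)
btn 180 [ 0.52000809 -0.15843153  0.19090951] [ 0.51110063 -0.16659866  0.17403414] [ 0.52734047 -0.12626247  0.39265958] 0.18068403745067035
```

View pics/w_cam.png

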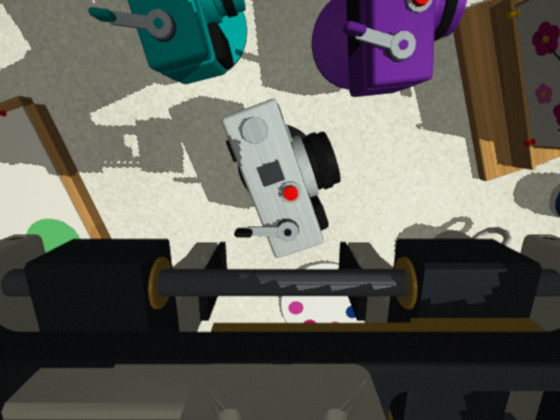

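The picture shows the hub at (287,231), the black thumb piece at (243,232) and the red button at (290,193). I'll check these against the given geometry.

```bash
python3 - <<'E'
from h import *
D=np.load("w_cam.npz");P=D["P"];im=D["im"].astype(int);z=P[...,2]
k=(np.hypot(P[...,0]-.51,P[...,1]+.18)<.11)
red=(im[...,0]>90)&(im[...,1]<70)&(im[...,2]<70)&k&(abs(z-.181)<.003);b=np.median(P[red],0);print("btn",b,np.ptp(P[red],axis=0))
v,u=np.mgrid[:420,:560]
h=(np.hypot(u-287,v-231)<12)&(abs(z-.181)<.003);q=P[h];print("hub",len(q),q.mean(0),q.min(0),q.max(0))
t=(abs(u-243)<14)&(abs(v-232)<10)&(z>.186)&(z<.2)&(im.sum(-1)<150);q=P[t];print("thumb",len(q),q.mean(0),q.min(0),q.max(0))
x=b[:2];th=q.mean(0)[:2]
# yaw of the camera from top rect ~ -90-0.6..; hub predicted from button
for yd in(-90.6,-92,-94,-88):
    a=np.radians(yd);Rm=np.array([[np.cos(a),-np.sin(a)],[np.sin(a),np.cos(a)]])
    pv=x+Rm@[.016,.036];tt=pv+Rm@(.044*np.array([np.cos(.35),-np.sin(.35)]));print(yd,pv,tt)
E
```

```text
btn [ 0.52051315 -0.15867252  0.18068404] [0.01359866 0.0134865  0.00324467]
hub 364 [ 0.55628331 -0.17510694  0.18071181] [ 0.54635059 -0.18695619  0.17821818] [ 0.56737263 -0.16418831  0.1833345 ]
thumb 106 [ 0.54046405 -0.21502775  0.18958134] [ 0.53625709 -0.22261646  0.1862935 ] [ 0.5452291  -0.20750246  0.19229035]
-90.6 [ 0.55634363 -0.17504863] [ 0.54082413 -0.21622077]
-92 [ 0.55593283 -0.17591916] [ 0.53941204 -0.21669983]
-94 [ 0.55530936 -0.17714478] [ 0.5373754  -0.21732404]
-88 [ 0.55704962 -0.17340639] [ 0.54341378 -0.21524016]
```

```bash
cat > wind.py <<'E'
from h import *
pv=np.array([.5563,-.1751]);f0=np.radians(-90.6)-.35
def pose(th,z,d=-.013,r=.052):
    f=f0+th;c,s=np.cos(f),np.sin(f)
    return [pv[0]+c*r-s*d,pv[1]+s*r+c*d,z],[np.pi,0,f-np.pi/2]
def ft(th,o):
    f=f0+th;return o["contact_force"]@[np.sin(f),-np.cos(f),0]  # reaction against CCW push
E
python3 - <<'E'
from wind import *
bot.set_gripper(0,20)
p,r=pose(-.25,.23);bot.move_to(p,r);p,r=pose(-.25,.177);print(bot.move_l(p,r,.1,contact_N=6))
o=bot.observe();print(o["t"],o["eef_pos"],p,o["grip_width"],o["joint_positions"][5]);b=ft(0,o)
for th in np.r_[0:1.66:.15,1.7:2.06:.05]:
    p,r=pose(th,.177);c=bot.move_l(p,r,.12,contact_N=15);o=bot.observe();f=ft(th,o)
    print(round(th,2),c,round(o["t"],2),round(f,1),o["contact_force"].round(1))
    if c or (th>1.6 and f>9):break
im,P=cloud("wrist");save("w_stop.png",im)
im,P=cloud("top");save("stop.png",cv2.resize(im[160:250,340:420],(480,540)))
E
```

```text
False
20.7 [ 0.51649292 -0.21022751  0.1778104 ] [np.float64(0.5158388708832674), np.float64(-0.2102553272008539), 0.177] 0.001298434236597236 -2.145631549544869
0.0 False 21.1 1.1 [-0.8  0.9  2.5]
0.15 False 21.4 2.2 [-2.   1.1  3.7]
0.3 False 21.7 2.7 [-2.7  0.2  2.2]
0.45 False 22.0 2.0 [-2.  -0.2  1.8]
0.6 False 22.3 2.2 [-2.  -1.2  1.7]
0.75 False 22.6 2.7 [-1.9 -2.5  2.1]
0.9 False 22.9 3.4 [-2.2 -3.   2. ]
1.05 False 23.2 2.8 [-1.5 -2.6  1.4]
1.2 False 23.5 2.2 [-0.2 -2.8  1.9]
1.35 False 23.8 2.2 [-0.2 -2.5  1. ]
1.5 False 24.1 3.3 [-0.5 -3.4  1.5]
1.65 False 24.4 3.8 [ 0.4 -4.1  0.5]
1.7 False 24.65 3.6 [ 1.1 -4.   1. ]
1.75 False 24.9 5.1 [ 1.7 -5.5  1.2]
1.8 False 25.15 6.3 [ 1.4 -6.5  0.7]
1.85 False 25.4 14.4 [  1.4 -14.6  -0.5]
```

The lever met its stop, with the force rising from 6 to 14 N at about 1.8 rad. I'll release it, check that it returns, and then press the button.

```bash
python3 - <<'E'
from wind import *
p,r=pose(1.85,.21);bot.move_l(p,r,.15);
bot.move_to([.5205,-.1587,.22],[np.pi,0,-np.pi]);bot.sleep(.8)
im,P=cloud("top");a=cv2.resize(im[160:250,340:420],(480,540))
R=[np.pi,0,-np.pi]
bot.move_l([.5205,-.1587,.19],R,.1)
o=bot.observe();print(o["t"],o["eef_pos"],o["contact_force"]);b=o["contact_force"][2]
for z in np.arange(.184,.1735,-.001):
    c=bot.move_l([.5205,-.1587,z],R,.03,contact_N=12);o=bot.observe();print(round(z,4),c,round(o["t"],2),o["eef_pos"][2].round(4),(o["contact_force"][2]-b).round(1))
    if c or o["contact_force"][2]-b>9:break
bot.sleep(.2)
bot.move_l([.5205,-.1587,.30],R,.15)
im,P=cloud("scene");save("end.png",np.hstack([cv2.resize(a,(300,420)),cv2.resize(im[60:340,100:400],(450,420))]));print(bot.observe()["t"])
E
```

```text
28.55 [ 0.52047496 -0.1588233   0.18996749] [-0.69586878  0.67477496  0.42712464]
0.184 False 28.9 0.1841 -0.2
0.183 False 29.15 0.1831 -0.4
0.182 False 29.4 0.1819 -1.4
0.181 False 29.65 0.1812 1.2
0.18 False 29.9 0.1801 2.0
0.179 False 30.15 0.1791 1.3
0.178 False 30.4 0.1781 2.5
0.177 False 30.65 0.1771 3.7
0.176 False 30.9 0.1763 5.3
0.175 False 31.15 0.1761 11.9
32.3833
```

View pics/end.png

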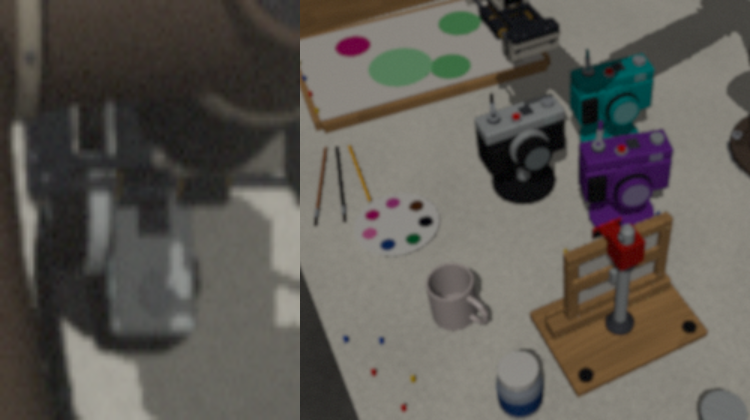

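The button bottomed out at z = 0.176 with a sharp force rise, the lever is back at rest, and nothing else has moved. Before handing in, I'll check in the earlier close-up that the ball is out above the holder.

```bash
python3 - <<'E'
from h import *
D=np.load("w_home.npz");P=D["P"];z=P[...,2];im=D["im"].astype(int)
k=(np.hypot(P[...,0]-.5213,P[...,1]-.2098)<.02)&(z>.2325)&(z<.244)
q=P[k];print(len(q),np.percentile(q[:,0]-.5213,[1,50,99]).round(4),(q[:,0]-.5213>.0115).sum(),(q[:,0]-.5213<-.0115).sum())
im,Q=cloud("wrist");z=Q[...,2]
print("hub-side thumb", [a.round(3) for a in np.median(Q[(z>.187)&(z<.194)&(np.hypot(Q[...,0]-.54,Q[...,1]+.215)<.015)][:, :],0)[None]])
D=np.load("top1.npz")["P"]
im,T=cloud("top")
for n,(c0,c1,r0,r1,h) in {"mug":(275,310,118,148,.07),"jar":(213,242,125,158,.08),"paint":(240,272,165,255,.188),"tin":(150,185,210,242,.03)}.items():
    for C in(D,T):
        q=C[r0:r1,c0:c1].reshape(-1,3);q=q[(q[:,2]>h)&(q[:,2]<h+.03)];print(n,np.median(q,0).round(4))
E
```

```text
109 [-0.0098  0.0052  0.0122] 7 0
hub-side thumb [array([ 0.541, -0.215,  0.19 ])]
mug [0.731  0.0561 0.0803]
mug [0.7758 0.056  0.0807]
jar [0.7182 0.2489 0.0946]
jar [0.7184 0.2489 0.0946]
paint [0.5122 0.1738 0.1947]
paint [0.5135 0.1731 0.1962]
tin [0.4737 0.4228 0.0374]
tin [0.4736 0.4222 0.0378]
```

```bash
python3 -c "
from bench import bot
print(bot.sign_off(), bot.observe()['t'])"
```

```text
the job is handed in; nothing more can be done
the job is handed in; nothing more can be done
```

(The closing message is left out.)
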